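# Raise the line-guide post by one hole and clamp it

## Robot

A 7-joint arm with a two-finger parallel gripper is mounted at the origin on a cart in front of the work surface, level with it; the furniture and walls round the work are solid. World frame = base frame: x ahead of the robot, y to its left, z up, the work surface at z = 0. Lengths are in m, angles in rad, forces in N, time in s.
With the tool pointing down it reaches from about 0.4 to 0.85 m from the base axis. Payload 10.4 kg.
Tool frame: the origin (TCP) lies at the very end of the fingers, on their centre line; the grasp point (between the pads) lies 19 mm behind it (arm.hold_point_z is the distance from the TCP to the grasp point, in m); z points along the fingers, y is the line along which they close (so a half turn about z gives the same grasp; the last joint's range is limited). The gripper opens to 87 mm and grips with 3 to 60 N. Pads are 19 mm wide; open, the fingers measure 117 mm over their backs; the gripper's body (75 mm by 190 mm) begins 51 mm behind the grasp point.
Start: joints at [1.135, 0.332, -0.065, 1.46, 0.022, 1.35, -0.088], TCP at [0.251, -0.573, 0.223] pointing down, gripper open.
Joint ranges: [-2.6, 2.6], [-0.5, 2.12], [-1.47, 1.34], [0.16, 2.42], [-1.27, 4.41], [0.06, 2.06], [-2.6, 2.6]. Speed limits (rad/s): [2.22, 2.22, 2.79, 2.79, 3.14, 3.14, 3.14].

## Interface

Orientations are given as a unit quaternion [w, x, y, z].
In Python, from workcell import arm, snapshot, calibration, finder gives the robot as it stands. The module is installed in compiled form; this text tells all that it offers.
- The arm moves only by the tool servo_tool, never from a script. Its argument "motion" is a list of rows, each a list of 7 numbers: the finger opening in cm, from 0 to 8.7, then the shift along the tool's x, y, z in cm, then the turn, a rotation vector about the tool's x, y, z in degrees. In form: [[claw, dx, dy, dz, ax, ay, az], ...]. A call has exactly 5 rows; each row shifts and turns the commanded pose from where the row before left it, along the tool's axes as they then stand; what a row does not reach is not made up. A row lasts 1/10 s, in which the tool goes at most 50 mm and 8.59 degrees, less where a joint would pass 70% of its speed; a pose out of reach is approached as far as the arm can. A call with a gripper value outside its range is refused whole. The fingers move at their own pace and stop on an object; "grip_force" is the grip in N (left out, the last holds). Time passes only in rows, so rows that do not move let the fingers close, or fill a call up. It gives the time, the measured TCP pose, the force, the opening and the grip force at its end, in the units of the state.
- arm.get_state(): the state, without advancing time (a new reading comes with each control period).
- snapshot(name): name is "scene" or "top"; returns the picture (480x640x3 uint8, red, green, blue); there is no depth.
- calibration(name): a dict with "intrinsics" (3x3 intrinsics, pixels), "k1" (the pictures are not rectified: a ray, as slopes to the right and down, at radius r is drawn at 1 + k1 r^2 times it, then the intrinsics apply), "rvec" (rotation vector, rad) and "tvec" (3), from world to camera coordinates, as OpenCV has them. Camera axes: x right, y down, z forward; pixel columns grow to the right and rows downward; lengths in m; the calibration is good to about 2 mm. A picture is of the moment at which its call begins. calibration takes no time and is no camera call.
- arm.hand_in(): hands the job in; it is judged then, once.
Trained networks look in the newest picture that a camera, given by its name, has taken for a name from the list of things; names that differ only in an ending like _2 or _b are one class to them, and where a whole thing is asked for, a point or a joint stands for the part that bears it (a point fixed in the world has none). Each returns a list of dicts, best first, with "confidence" (0 to 1); they miss things now and then, are a little off and sometimes report something else, mostly with a low value. They report only what shows in the picture. A call takes as long as a camera call.
- finder.search_frame(name, camera): "rect" ([left, top, right, bottom] in pixels, round what is visible of it).
- finder.mark_of(name, camera): "position" ([row, column] in pixels: a listed point, or the origin of a listed thing).
The state is a dict: "time": time; "q": joint angles; "qd": joint speeds; "tau": joint torques, N m; "eef_pos": TCP position; "ee_rot": TCP orientation; "wrist_force": force on the tool from outside, world axes, zero at the start; "moment": the same for the moment, N m; "grip_width": opening from 0.0 (shut) to 1.0 (fully open); "gripper_force": force on a finger pad.
Only numpy, scipy, OpenCV 4.12 (cv2) and the standard library are available. Lean on these libraries where they do the work, as an engineer would, in place of code of your own. Each camera call takes 0.05 s, during which the arm holds its last target. There are 200 camera calls.

## Task

Raise the telescoping line-guide post by one hole: press its spring snap button flush with the sleeve and slide the sleeve up the leaning tube until the button snaps out fully in the next hole. Then fold the cam lever down against the tube to clamp the post, let go, and leave the bottles, beaker, petri dish and tape standing where they are.

Things in the scene. Friction and masses are not known exactly. Their poses are not given: they have to be found in the camera images.
- stand: Fixed grey base plate 150 x 120 x 12 mm on the worktop, carrying a 24 mm square steel tube that leans 35 degrees from vertical. Origin: centre of the plate's underside. Axes: z up; the tube's top leans towards the plate's -x; the button and lever face its +x side.
- sleeve_grip (a point): On the sleeve's centre line at its topmost hole. Sleeve: plain aluminium tube 30 x 30 mm outside, 140 mm long plus a black cap; its top end is 28 mm above this point. Axes: z up along the leaning tube, x the outward normal of the face with holes and button, y across. 14 mm holes lie 0, 40 and 80 mm below this point; a line-guide rod sticks out 87 mm to -y, 58 mm below it.
- button_tip (a point): Domed tip of the steel snap button, 12 mm in diameter, carried by the fixed inner tube (it does not rise with the sleeve). When out it stands 6 mm proud of the sleeve's +x face, 21 mm from the centre line; x points outward. Pinching the +x and -x faces together, level with the button, presses it flush and grips the sleeve; this needs the tool tilted along the tube.
- snap_button (a joint): How far the button is pressed in (m): 0 fully out, 0.006 flush with the sleeve's face; spring force 3 N when out, 6 N flush. Pressed flush, it slips under the wall (0.008) with a pull of 10 to 15 N along the tube, springs out by itself when a hole comes over it, and then blocks the sleeve (1 mm play).
- sleeve (a joint): How far the sleeve has been slid up the tube (m): 0 at the start (topmost hole), 0.040 with the button in the next (middle) hole, 0.080 in the last; friction about 2.5 N.
- cam_lever (a joint): Angle of the cam lever (rad): 0 fully open, sticking straight out along the sleeve's x; grows as its free end is pushed down; 1.45 fully folded down against the tube (stop). It starts open at 0 to 0.3, stays where it is left; about 1.5 N at its end moves it.
- lever_tip (a point): Point on the outer (upper when open) face of the dark steel cam lever, 60 mm from its hinge and 5.5 mm above the hinge line. The lever is 72 mm long, 20 mm wide, 7 mm thick; its x axis points from the hinge to the free end, its z axis is the normal of the outer face, which is the face to push (towards -z).
- lever_hinge (a point): Hinge axis of the cam lever, on the black collar round the sleeve's lower end, 28 mm out from the centre line on the +x side and 103 mm below point sleeve_grip; it rises with the sleeve. y is the hinge axis, parallel to the sleeve's y.
- acid_bottle: White plastic bottle with blue cap, 68 mm in diameter, 160 mm tall; origin at the centre of its underside. Bystander, leave standing.
- reagent: Amber dropping bottle, 44 mm in diameter, 88 mm tall; origin at the centre of its underside. Bystander, leave standing.
- beaker: Clear plastic beaker, 49 mm in diameter, 60 mm tall; origin at the centre of its underside. Bystander, leave standing.
- petri_dish: Clear petri dish lying flat, 60 mm in diameter, 13 mm high; origin at the centre of its underside. Bystander, leave lying.
- tape_roll: Roll of tape lying flat, 96 mm in diameter, 25 mm high; origin at the centre of its underside. Bystander, leave lying.

How it is judged:
By the outcome, as a careful person would: the job done as asked, in the order asked, and still so for the second after the job is handed in, with the robot touching nothing.
It also fails if it takes over 43 s, if anything falls off the work surface, if the arm or the gripper's body presses on something with over 40 N, if the wrist force passes 120 N, or if a joint passes its speed limit or range.

## Working session

There is one attempt and no reset: what is moved stays moved. The work goes in short steps, Python scripts to look and compute and a tool call to move; the robot and the scene stay as the last step left them, time stands still between calls to the robot, and variables do not carry over. Pictures are saved under pics/ and viewed, at most 10 in all, crops included, and the job is handed in when it is done.

Besides the shell and the picture viewer there is one more tool, called after "Request:" as name(argument=value, ...) on one line, values as JSON. servo_tool: Moves the arm, as the interface text tells. Its arguments: {"type":"object","properties":{"motion":{"type":"array"},"grip_force":{"type":"number"}},"required":["motion"]}

```bash
mkdir -p pics
cat > h.py <<'E'
import numpy as np, cv2
from scipy.spatial.transform import Rotation as R
from scipy.optimize import least_squares
from workcell import arm, snapshot, calibration, finder
def proj(P,c):
    k=calibration(c); P=np.atleast_2d(P)
    X=P@cv2.Rodrigues(np.array(k["rvec"],float))[0].T+np.ravel(k["tvec"])
    s=X[:,:2]/X[:,2:]; s=s*(1+k["k1"]*(s**2).sum(1,keepdims=True))
    K=np.array(k["intrinsics"]); return np.c_[s@K[:2,:2].T+K[:2,2]]  # col,row
def shot(c,f):
    im=snapshot(c); cv2.imwrite(f,cv2.cvtColor(im,cv2.COLOR_RGB2BGR)); return im
E
python3 - <<'E'
from h import *
for c in("scene","top"):
    shot(c,f"pics/{c}0.png")
    k=calibration(c); Rm=cv2.Rodrigues(np.array(k["rvec"],float))[0]; print(c,"cam at",-Rm.T@np.ravel(k["tvec"]), Rm[2],k["intrinsics"][0][0])
    for n in("stand","sleeve_grip","button_tip","lever_tip","lever_hinge","acid_bottle","reagent","beaker","petri_dish","tape_roll"):
        print(n,[(np.round(d["position"],1).tolist(),round(d["confidence"],2)) for d in finder.mark_of(n,c)[:2]])
s=arm.get_state();print(s["time"],s["eef_pos"],s["ee_rot"],arm.hold_point_z)
E
```

```text
scene cam at [-0.08523757  0.645574    0.73431432] [ 0.57924355 -0.59210471 -0.5602579 ] 498.08878646882164
stand []
sleeve_grip [([221.7, 362.2], 0.91)]
button_tip [([221.1, 354.2], 0.52)]
lever_tip [([271.4, 322.0], 0.67), ([251.7, 354.1], 0.25)]
lever_hinge [([265.4, 335.6], 0.54)]
acid_bottle [([326.2, 160.7], 0.84)]
reagent [([301.5, 273.6], 0.91)]
beaker [([271.6, 400.3], 0.72), ([300.1, 273.5], 0.21)]
petri_dish [([248.0, 355.5], 0.41), ([298.7, 276.3], 0.19)]
tape_roll [([243.3, 411.5], 0.82)]
top cam at [ 0.25499024 -0.00368275  1.41071778] [ 0.22251341  0.00840439 -0.9748934 ] 587.8711120609272
stand [([280.8, 333.1], 0.71)]
sleeve_grip [([263.1, 361.7], 0.63), ([231.9, 293.0], 0.3)]
button_tip [([268.9, 460.9], 0.58), ([263.4, 356.4], 0.45)]
lever_tip [([275.0, 301.8], 0.83)]
lever_hinge [([270.8, 326.6], 0.67), ([262.0, 357.4], 0.6)]
acid_bottle [([197.7, 209.0], 0.74)]
reagent []
beaker [([287.3, 417.1], 0.86)]
petri_dish [([236.5, 406.0], 0.98)]
tape_roll [([267.5, 462.7], 0.98), ([287.9, 415.7], 0.27)]
1.1 [ 0.25076276 -0.57253423  0.22260357] [8.95318669e-05 9.78772405e-01 2.04950169e-01 8.14058823e-06] 0.0187
```

View pics/scene0.png

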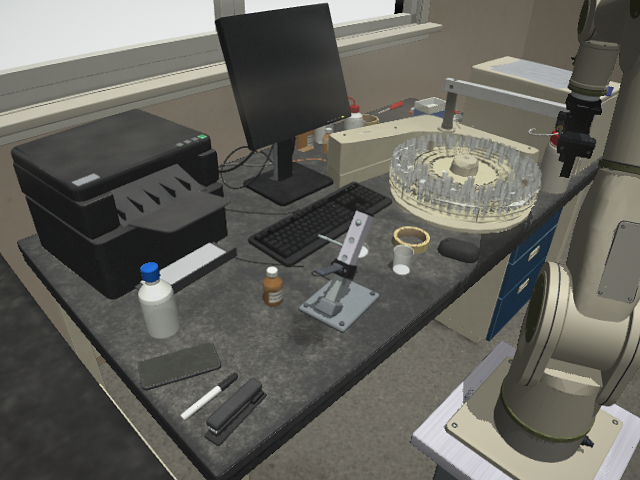

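View pics/top0.png

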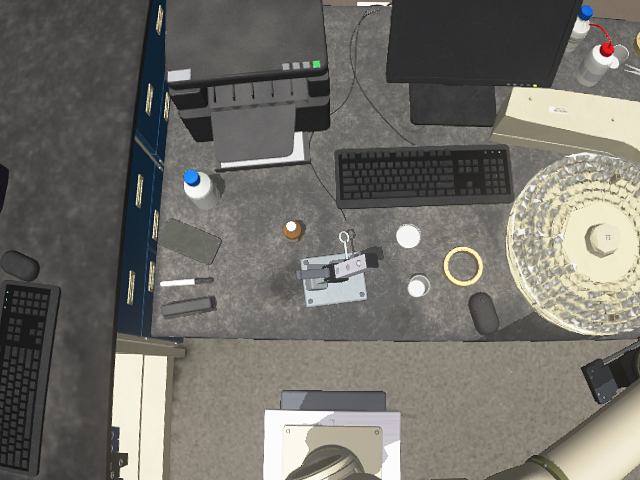

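Stand is at about (row 281, col 333) in the top view, tube leaning right (world -y), button and lever facing left. In the scene view the sleeve's top is near (215,360) with the lever at (271,322). Beaker and tape are to the right, reagent to the left. I'll fit a model to the marks and overlay it.

```bash
cat > fit.py <<'E'
from h import *
def frame(p):  # p: gx,gy,gz,yaw,a
    z=R.from_euler('z',p[3])
    return z.as_matrix()@R.from_euler('y',-35,degrees=True).as_matrix()
def pts(p):
    g=p[:3];F=frame(p);a=p[4]
    h=np.array([.028,0,-.103]);t=h+.06*np.array([np.cos(a),0,-np.sin(a)])+.0055*np.array([np.sin(a),0,np.cos(a)])
    return {n:g+F@np.array(v) for n,v in dict(sleeve_grip=[0,0,0],button_tip=[.021,0,0],lever_hinge=h,lever_tip=t,rod=[0,-.087,-.058]).items()}
E
python3 - <<'E'
from fit import *
obs={"scene":dict(sleeve_grip=(362.2,221.7),button_tip=(354.2,221.1),lever_tip=(322,271.4),lever_hinge=(335.6,265.4)),
"top":dict(sleeve_grip=(361.7,263.1),button_tip=(356.4,263.4),lever_tip=(301.8,275),lever_hinge=(326.6,270.8))}
def res(p):
    P=pts(p);return np.concatenate([(proj(P[n],c)[0]-o) for c in obs for n,o in obs[c].items()])
s=least_squares(res,[.45,-.05,.2,np.pi/2,.1],loss="soft_l1",x_scale=[.1,.1,.1,1,1]);p=s.x
print(p.round(4),res(p).reshape(-1,2).round(1).tolist()); np.save("p.npy",p)
P=pts(p);[print(n,v.round(3)) for n,v in P.items()]
# ground points from top
def ground(u,v,z=0,c="top"):
    return least_squares(lambda q:proj([q[0],q[1],z],c)[0]-(u,v),[.5,0]).x.round(3)
for n,o,c in (("stand",(333,281),"top"),("beaker",(417,287),"top"),("petri",(406,236.5),"top"),("tape",(462.7,267.5),"top"),("reagent",(273.6,301.5),"scene"),("acid",(160.7,326.2),"scene")): print(n,ground(*o,0,c))
ims=[]
for c in("scene","top"):
    im=cv2.imread(f"pics/{c}0.png");u=proj(P["lever_hinge"],c)[0].astype(int);x0,y0=u-[45,70];k=4.4
    cr=cv2.resize(im[y0:y0+130,x0:x0+90],None,fx=k,fy=k,interpolation=cv2.INTER_CUBIC)
    for n,v in P.items():
        q=((proj(v,c)[0]-[x0,y0]+.5)*k).astype(int);cv2.circle(cr,tuple(q.tolist()),3,(0,0,255),1)
    print(c,x0,y0);ims.append(cr)
cv2.imwrite("pics/fit0.png",np.hstack(ims))
E
```

```text
[ 0.4709 -0.0631  0.1817  1.7122  0.3422] [[-1.4, 0.4], [2.6, -0.5], [-0.5, -0.2], [1.7, 0.9], [2.4, -0.4], [-0.1, -0.6], [-1.2, -0.6], [-0.4, 1.8]]
sleeve_grip [ 0.471 -0.063  0.182]
button_tip [ 0.468 -0.046  0.194]
lever_hinge [0.459 0.018 0.113]
lever_tip [0.451 0.074 0.135]
rod [ 0.552 -0.018  0.134]
stand [0.457 0.003]
beaker [ 0.445 -0.2  ]
petri [ 0.569 -0.175]
tape [ 0.493 -0.314]
reagent [0.568 0.103]
acid [0.672 0.328]
scene 292 196
top 281 202
```

View pics/fit0.png

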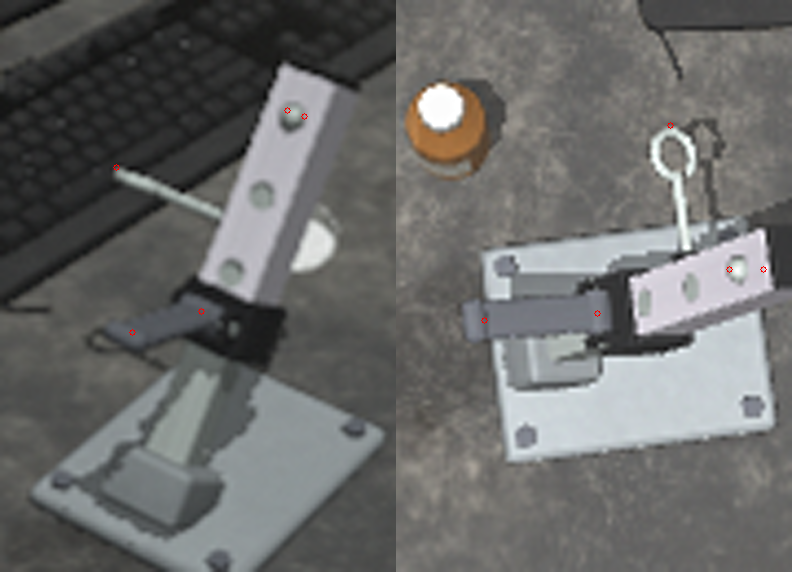

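The overlay is a few pixels off. I'll read clear features from the crop (button, lower holes, rod end, plate corners) and refit.

Run:
```python
from fit import *
sc=lambda u,v:(292+u/4.4-.5,196+v/4.4-.5); tp=lambda u,v:(281+(u-396)/4.4-.5,202+v/4.4-.5)
L=[("scene",sc(292,117),[.019,0,0]),("scene",sc(261,194),[.015,0,-.04]),("scene",sc(231,270),[.015,0,-.08]),("scene",sc(116,168),[0,-.087,-.058]),
("top",tp(737,268),[.019,0,0]),("top",tp(691,288),[.015,0,-.04]),("top",tp(645,302),[.015,0,-.08])]
C=[("top",tp(485,252),(.075,-.06)),("top",tp(510,460),(.075,.06)),("top",tp(772,428),(-.075,.06)),("scene",sc(32,492),(.075,-.06)),("scene",sc(385,436),(-.075,.06))]
T=[("scene",(322,271.4)),("top",(301.8,275))]
def res(p):
    P=pts(p);F=frame(p);Z=R.from_euler('z',p[3]).as_matrix();r=[]
    for c,o,v in L:r.append(proj(p[:3]+F@np.array(v),c)[0]-o)
    for c,o,v in C:r.append(proj([*p[5:7],0]+Z@np.array([*v,.012]),c)[0]-o)
    for c,o in T:r.append(proj(P["lever_tip"],c)[0]-o)
    return np.concatenate(r)
s=least_squares(res,[.47,-.06,.18,1.7,.3,.457,0],loss="soft_l1",x_scale=[.1,.1,.1,1,1,.1,.1]);p=s.x
print(p.round(4),res(p).reshape(-1,2).round(1).tolist()); np.save("p.npy",p)
P=pts(p);[print(n,v.round(4)) for n,v in P.items()];F=frame(p);print(F.round(3))
print("grip in stand frame",R.from_euler('z',-p[3]).apply(p[:3]-[*p[5:7],0]).round(4))
```

```text
[ 0.4716 -0.0643  0.1794  1.7182  0.3263  0.461   0.0024] [[-0.6, -0.8], [0.3, -0.1], [0.2, 0.3], [0.1, 0.6], [-0.4, 0.3], [0.4, -0.3], [0.3, 0.4], [-1.4, -0.4], [-0.9, 1.4], [2.0, 0.3], [-1.5, -0.9], [1.1, -1.6], [0.1, 0.0], [-0.4, -0.5]]
sleeve_grip [ 0.4716 -0.0643  0.1794]
button_tip [ 0.4691 -0.0473  0.1914]
lever_hinge [0.4596 0.0168 0.1111]
lever_tip [0.4513 0.0722 0.1332]
rod [ 0.5528 -0.0186  0.1319]
[[-0.12  -0.989  0.084]
 [ 0.81  -0.147 -0.567]
 [ 0.574  0.     0.819]]
grip in stand frame [-0.0675 -0.0006  0.1794]
```

The fit is consistent to about 1 px: yaw is good, and the stand's y offset is -0.6 mm. Next is a small planner that gives rows in tool axes.

```bash
cat > plan.py <<'E'
from fit import *
p=np.load("p.npy");g=p[:3];F=frame(p)
def state():
    s=arm.get_state();q=np.array(s["ee_rot"]);return s,np.array(s["eef_pos"]),R.from_quat(q[[1,2,3,0]])
def plan(ways,start=None,nd=2):
    """ways: (pos, Rot, rows) -> printed rows in cm/deg, tracking rounding"""
    _,x,r=state()
    for X,Q,n in ways:
        for i in range(n):
            d=r.inv().apply((X-x)/(n-i))*100; w=np.degrees((r.inv()*Q).as_rotvec())/(n-i)
            d=np.round(d,nd);w=np.round(w,1);x=x+r.apply(d/100);r=r*R.from_rotvec(np.radians(w))
            print([*d.tolist(),*w.tolist()])
        print("--",x.round(4))
Qg=R.from_matrix(np.c_[-F[:,1],-F[:,0],-F[:,2]])
def rep():
    s,x,r=state();print("t",round(s["time"],2),"pos",x.round(4),"F",np.round(s["wrist_force"],1),"w",s["grip_width"],"gf",s["gripper_force"],"q",np.round(s["q"],2))
    print("sleeve frame cm (TCP-grip)",(F.T@(x-g)*100).round(2),"rot err",np.degrees((r.inv()*Qg).as_rotvec()).round(1))
E
python3 - <<'E'
from plan import *
rep();_,x,r=state()
plan([(x+[0,.02,.16],r,4),(np.array([.44,-.25,.38]),r,9),(g+.1*F[:,2],Qg,7)],nd=1)
E
```

```text
t 1.1 pos [ 0.2508 -0.5725  0.2226] F [-0.9  0.4 -0.3] w 0.9987404709855492 gf 0.0 q [ 1.14  0.33 -0.06  1.46  0.02  1.35 -0.09]
sleeve frame cm (TCP-grip) [-36.04  29.31  30.51] rot err [34.8  4.6 14.7]
[0.2, -0.5, -4.0, 0.0, 0.0, 0.0]
[0.2, -0.4, -4.0, 0.0, 0.0, 0.0]
[0.2, -0.5, -4.0, 0.0, 0.0, 0.0]
[0.2, -0.4, -4.0, 0.0, 0.0, 0.0]
-- [ 0.2509 -0.5528  0.3826]
[3.3, -2.2, 0.0, 0.0, 0.0, 0.0]
[3.3, -2.2, 0.0, 0.0, 0.0, 0.0]
[3.3, -2.2, 0.0, 0.0, 0.0, 0.0]
[3.3, -2.3, 0.0, 0.0, 0.0, 0.0]
[3.3, -2.2, 0.1, 0.0, 0.0, 0.0]
[3.2, -2.3, 0.0, 0.0, 0.0, 0.0]
[3.3, -2.2, 0.1, 0.0, 0.0, 0.0]
[3.2, -2.3, 0.0, 0.0, 0.0, 0.0]
[3.3, -2.2, 0.1, 0.0, 0.0, 0.0]
-- [ 0.4404 -0.2503  0.3796]
[1.3, -1.5, 1.7, 5.0, 0.7, 2.1]
[1.2, -1.4, 1.8, 5.0, 0.7, 2.1]
[1.1, -1.2, 2.0, 5.0, 0.7, 2.1]
[1.0, -1.1, 2.1, 4.9, 0.6, 2.1]
[1.0, -0.9, 2.1, 5.0, 0.7, 2.1]
[0.9, -0.8, 2.3, 4.9, 0.6, 2.1]
[0.9, -0.6, 2.3, 5.0, 0.7, 2.2]
-- [ 0.48   -0.1214  0.2608]
```

Request:
servo_tool(motion=[[7,0.2,-0.5,-4,0,0,0],[7,0.2,-0.4,-4,0,0,0],[7,0.2,-0.5,-4,0,0,0],[7,0.2,-0.4,-4,0,0,0],[7,3.3,-2.2,0,0,0,0]])

```text
time: 1.6
eef_pos: [0.2696, -0.5231, 0.3881]
ee_rot: [0.004, 0.979, 0.201, 0.0]
wrist_force: [1.3, -1.1, 0.3]
grip_width: 0.81
gripper_force: 0.0
```

Request:
servo_tool(motion=[[7,3.3,-2.2,0,0,0,0],[7,3.3,-2.2,0,0,0,0],[7,3.3,-2.2,0,0,0,0],[7,3.3,-2.2,0,0,0,0],[7,3.3,-2.2,0,0,0,0]])

```text
time: 2.1
eef_pos: [0.3799, -0.351, 0.3828]
ee_rot: [0.0, 0.979, 0.205, 0.0]
wrist_force: [1.5, -0.5, -0.1]
grip_width: 0.803
gripper_force: 0.0
```

Request:
servo_tool(motion=[[7,3.3,-2.2,0,0,0,0],[7,3.3,-2.2,0,0,0,0],[7,3.3,-2.2,0,0,0,0],[7,1.3,-1.5,1.7,5,0.7,2.1],[7,1.2,-1.4,1.8,5,0.7,2.1]])

```text
time: 2.6
eef_pos: [0.456, -0.2123, 0.3496]
ee_rot: [-0.089, 0.982, 0.169, -0.005]
wrist_force: [-0.5, -0.4, -0.3]
grip_width: 0.805
gripper_force: 0.0
```

Request:
servo_tool(motion=[[7,1.1,-1.2,2.0,5,0.7,2.1],[7,1.0,-1.1,2.1,5,0.7,2.1],[7,1.0,-0.9,2.1,5,0.7,2.1],[7,0.9,-0.8,2.3,5,0.7,2.1],[7,0.9,-0.6,2.3,5,0.7,2.1]])

```text
time: 3.1
eef_pos: [0.4835, -0.1226, 0.2637]
ee_rot: [-0.303, 0.95, 0.069, -0.02]
wrist_force: [-0.5, 0.1, -0.4]
grip_width: 0.802
gripper_force: 0.0
```

Run:
```python
from plan import *
rep()
plan([(g+.04*F[:,2],Qg,5),(g-.0187*F[:,2],Qg,5)])
```

```text
t 3.1 pos [ 0.4835 -0.1226  0.2637] F [-0.5  0.1 -0.4] w 0.8024915431634189 gf 0.0 q [ 0.77  0.33 -0.35  1.53 -0.41  1.65 -0.97]
sleeve frame cm (TCP-grip) [-0.03 -0.32 10.31] rot err [-0.4 -0.3 -0. ]
[-0.07, 0.0, 1.26, -0.1, -0.1, -0.0]
[-0.07, 0.0, 1.26, -0.1, -0.0, -0.0]
[-0.07, -0.0, 1.26, -0.1, -0.1, -0.0]
[-0.06, -0.01, 1.27, -0.1, -0.0, -0.0]
[-0.07, -0.0, 1.26, -0.0, -0.1, -0.0]
-- [ 0.4749 -0.087   0.2121]
[0.0, -0.0, 1.17, -0.0, 0.0, -0.0]
[0.0, -0.0, 1.18, -0.0, 0.0, -0.0]
[0.0, -0.0, 1.17, -0.0, 0.0, -0.0]
[0.0, -0.0, 1.18, -0.0, 0.0, -0.0]
[0.01, -0.0, 1.17, -0.0, 0.0, -0.0]
-- [ 0.4701 -0.0537  0.1641]
```

Request:
servo_tool(motion=[[7,-0.07,0,1.26,0,0,0],[7,-0.07,0,1.26,0,0,0],[7,-0.07,0,1.26,0,0,0],[7,-0.07,0,1.26,0,0,0],[7,-0.07,0,1.26,0,0,0]])

```text
time: 3.6
eef_pos: [0.4745, -0.0871, 0.2124]
ee_rot: [-0.301, 0.951, 0.071, -0.02]
wrist_force: [-0.2, -0.4, 0.4]
grip_width: 0.804
gripper_force: 0.0
```

Run:
```python
from plan import *
rep();ims=[];_,x,r=state()
for c in("scene","top"):
    im=cv2.cvtColor(snapshot(c),cv2.COLOR_RGB2BGR);u=proj(g,c)[0].astype(int);x0,y0=u-[45,60];k=4.4
    cr=cv2.resize(im[y0:y0+120,x0:x0+90],None,fx=k,fy=k,interpolation=cv2.INTER_CUBIC)
    for v in (x,x+r.apply([0,.035,0]),x-r.apply([0,.035,0]),g+.028*F[:,2]):
        q=((proj(v,c)[0]-[x0,y0]+.5)*k).astype(int);cv2.circle(cr,tuple(q.tolist()),3,(0,0,255),1)
    ims.append(cr)
cv2.imwrite("pics/pre.png",np.hstack(ims))
```

```text
t 3.6 pos [ 0.4745 -0.0871  0.2124] F [-0.2 -0.4  0.4] w 0.8035824314422265 gf 0.0 q [ 0.75  0.31 -0.37  1.67 -0.41  1.52 -0.95]
sleeve frame cm (TCP-grip) [0.01 0.05 4.02] rot err [-0.1 -0.2  0.2]
```

View pics/pre.png

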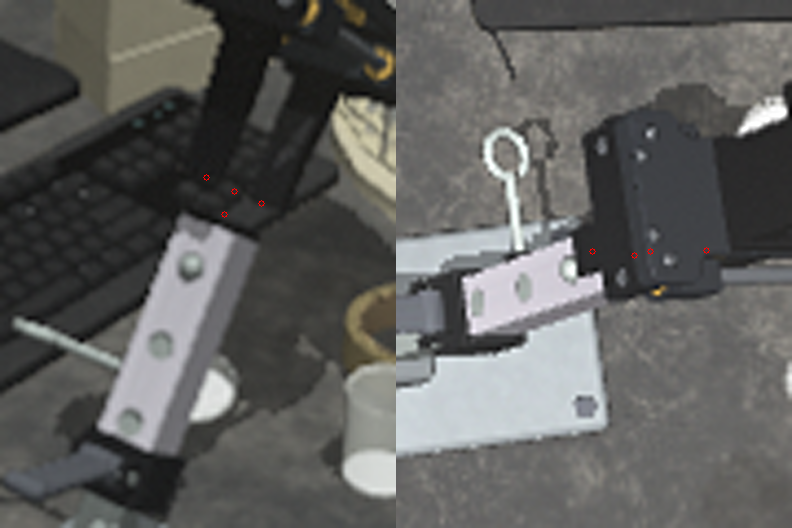

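The fingers straddle the sleeve top: scene view pads near (185,205) and (245,230), button at (190,265) directly below the left finger. Next I go down and pinch.

Request:
servo_tool(motion=[[7,0.05,0,1.17,0,0,0],[7,0,0,1.17,0,0,0],[7,0,0,1.17,0,0,0],[7,0,0,1.17,0,0,0],[7,0,0,1.17,0,0,0]])

```text
time: 4.2
eef_pos: [0.4701, -0.0535, 0.1639]
ee_rot: [-0.302, 0.95, 0.07, -0.02]
wrist_force: [0.5, 0.3, 0.1]
grip_width: 0.806
gripper_force: 0.0
```

Request:
servo_tool(motion=[[3.6,0,0,0,0,0,0],[3.3,0,0,0,0,0,0],[2.5,0,0,0,0,0,0],[2.5,0,0,0,0,0,0],[2.5,0,0,0,0,0,0]], grip_force=40)

```text
time: 4.7
eef_pos: [0.4705, -0.0542, 0.1652]
ee_rot: [-0.302, 0.95, 0.07, -0.02]
wrist_force: [-0.5, 1.7, 2.6]
grip_width: 0.436
gripper_force: 1.8
```

Run:
```python
from plan import *
rep()
```

```text
t 4.7 pos [ 0.4705 -0.0542  0.1652] F [-0.5  1.7  2.6] w 0.43613494998822994 gf 1.8259293213486671 q [ 0.72  0.32 -0.39  1.76 -0.43  1.4  -0.95]
sleeve frame cm (TCP-grip) [ 0.02 -0.04 -1.75] rot err [-0.2 -0.2  0.1]
```

Still closing (38 mm, contact with the button), so I keep closing.

Request:
servo_tool(motion=[[2.0,0,0,0,0,0,0],[2.0,0,0,0,0,0,0],[2.0,0,0,0,0,0,0],[2.0,0,0,0,0,0,0],[2.0,0,0,0,0,0,0]], grip_force=40)

```text
time: 5.2
eef_pos: [0.4705, -0.0544, 0.165]
ee_rot: [-0.302, 0.951, 0.07, -0.02]
wrist_force: [0.3, 0.2, 4.8]
grip_width: 0.343
gripper_force: 39.9
```

Run:
```python
from plan import *
rep()
```

```text
t 5.2 pos [ 0.4705 -0.0544  0.165 ] F [0.3 0.2 4.8] w 0.3434537792585355 gf 39.93176234261455 q [ 0.72  0.32 -0.39  1.76 -0.43  1.4  -0.95]
sleeve frame cm (TCP-grip) [-0.01 -0.04 -1.75] rot err [-0.2 -0.2  0.1]
```

Request:
servo_tool(motion=[[2.0,0,0,-0.4,0,0,0],[2.0,0,0,-0.5,0,0,0],[2.0,0,0,-0.6,0,0,0],[2.0,0,0,-0.6,0,0,0],[2.0,0,0,-0.6,0,0,0]])

```text
time: 5.7
eef_pos: [0.4725, -0.069, 0.1861]
ee_rot: [-0.302, 0.95, 0.071, -0.021]
wrist_force: [5.2, 6.2, -7.8]
grip_width: 0.342
gripper_force: 39.9
```

Run:
```python
from plan import *
rep()
```

```text
t 5.7 pos [ 0.4725 -0.069   0.1861] F [ 5.2  6.2 -7.8] w 0.34197313125053297 gf 39.93468637244007 q [ 0.74  0.32 -0.38  1.72 -0.42  1.46 -0.95]
sleeve frame cm (TCP-grip) [-0.   -0.03  0.83] rot err [-0.3 -0.2  0.1]
```

Request:
servo_tool(motion=[[2.0,0,0,-0.5,0,0,0],[2.0,0,0,-0.4,0,0,0],[2.0,0,0,-0.3,0,0,0],[2.0,0,0,-0.1,0,0,0],[2.0,0,0,-0.1,0,0,0]])

```text
time: 6.2
eef_pos: [0.4738, -0.0775, 0.1982]
ee_rot: [-0.302, 0.95, 0.07, -0.02]
wrist_force: [4.4, 3.7, -1.9]
grip_width: 0.338
gripper_force: 39.9
```

Run:
```python
from plan import *
rep();ims=[];_,x,r=state()
for c in("scene","top"):
    im=cv2.cvtColor(snapshot(c),cv2.COLOR_RGB2BGR);u=proj(g,c)[0].astype(int);x0,y0=u-[45,50];k=4.4
    cr=cv2.resize(im[y0:y0+120,x0:x0+90],None,fx=k,fy=k,interpolation=cv2.INTER_CUBIC)
    q=((proj(g+.021*F[:,0],c)[0]-[x0,y0]+.5)*k).astype(int);cv2.circle(cr,tuple(q.tolist()),3,(0,0,255),1)
    ims.append(cr)
cv2.imwrite("pics/up.png",np.hstack(ims))
```

```text
t 6.2 pos [ 0.4738 -0.0775  0.1982] F [ 4.4  3.7 -1.9] w 0.3382987699358994 gf 39.92551252069461 q [ 0.74  0.31 -0.38  1.69 -0.42  1.48 -0.95]
sleeve frame cm (TCP-grip) [-0.01 -0.02  2.31] rot err [-0.2 -0.2  0.1]
```

View pics/up.png

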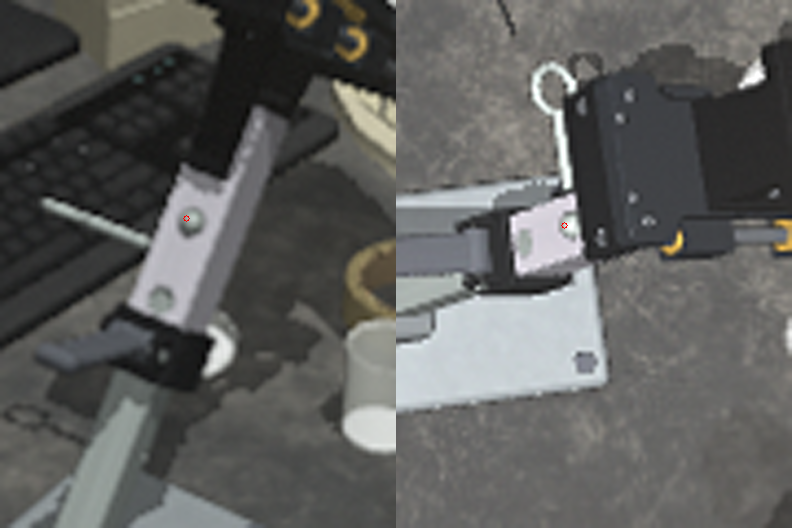

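The button shows at (row 220, col 190) in the middle hole, displaced 40.6 mm. A small tug will confirm that it blocks the sleeve.

Request:
servo_tool(motion=[[2.0,0,0,-0.1,0,0,0],[2.0,0,0,-0.1,0,0,0],[2.0,0,0,-0.1,0,0,0],[2.0,0,0,0,0,0,0],[2.0,0,0,0,0,0,0]])

```text
time: 6.8
eef_pos: [0.4738, -0.0784, 0.1995]
ee_rot: [-0.302, 0.95, 0.071, -0.021]
wrist_force: [7.0, 8.7, -12.2]
grip_width: 0.343
gripper_force: 39.9
```

Run:
```python
from plan import *
rep();s,x,r=state();print(F.T@np.array(s["wrist_force"]))
```

```text
t 6.8 pos [ 0.4738 -0.0784  0.1995] F [  7.    8.7 -12.2] w 0.34339250285583445 gf 39.93334388504309 q [ 0.74  0.31 -0.37  1.69 -0.42  1.49 -0.95]
sleeve frame cm (TCP-grip) [-0.01 -0.01  2.47] rot err [-0.3 -0.2  0.1]
[ -0.79702577  -8.16071579 -14.3954912 ]
```

The sleeve is blocked at about 14 N, so the button is latched. Ease off, release, retreat along the tube.

Request:
servo_tool(motion=[[2.0,0,0,0.2,0,0,0],[2.0,0,0,0.1,0,0,0],[7,0,0,0,0,0,0],[7,0,0,0,0,0,0],[7,0,0,0,0,0,0]])

```text
time: 7.3
eef_pos: [0.4732, -0.0779, 0.1982]
ee_rot: [-0.302, 0.95, 0.07, -0.021]
wrist_force: [-0.6, -0.4, 0.3]
grip_width: 0.536
gripper_force: 0.0
```

Request:
servo_tool(motion=[[7,0,0,0,0,0,0],[7,0,0,-1,0,0,0],[7,0,0,-2,0,0,0],[7,0,0,-3,0,0,0],[7,0,0,-3.5,0,0,0]])

```text
time: 7.8
eef_pos: [0.481, -0.1324, 0.277]
ee_rot: [-0.302, 0.95, 0.071, -0.021]
wrist_force: [0.6, -0.4, 0.4]
grip_width: 0.798
gripper_force: 0.0
```

```bash
cat >> plan.py <<'E'
g2=g+.04*F[:,2]
Qv=R.from_matrix(np.c_[np.cross(-F[:,1],[0,0,-1]),-F[:,1],[0,0,-1]])
def tcp(a,L,clear,hw=.010):
    d=np.array([np.cos(a),0,-np.sin(a)]);n=np.array([np.sin(a),0,np.cos(a)])
    tx=F.T@Qv.as_matrix()[:,0]
    return g2+F@(np.array([.028,0,-.103])+L*d+(.0055+clear)*n)+(-np.sign(tx@n)*Qv.as_matrix()[:,0]*0 + F@n*hw*abs(tx@n))
E
python3 - <<'E'
from plan import *
rep();_,x,r=state();z=np.array([0,0,1.])
A=tcp(.25,.05,.05);print("above",A)
up=np.array([.47,-.10,.34])
for c in ("scene","top"):
    snapshot(c)
    for n in("lever_tip","lever_hinge","button_tip"):
        print(c,n,[(np.round(d["position"],1).tolist(),round(d["confidence"],2)) for d in finder.mark_of(n,c)[:2]])
    P=pts([*g2,*p[3:]]);print("pred",{n:proj(v,c)[0][::-1].round(1).tolist() for n,v in P.items()})
plan([(up,R.from_rotvec((r.inv()*Qv).as_rotvec()*0)if 0 else r*R.from_rotvec((r.inv()*Qv).as_rotvec()*.3),5),(np.array([A[0],A[1],A[2]+.06]),Qv,9)],nd=1)
E
```

```text
t 7.8 pos [ 0.481  -0.1324  0.277 ] F [ 0.6 -0.4  0.4] w 0.7978267320857675 gf 0.0 q [ 0.78  0.32 -0.34  1.51 -0.4   1.68 -0.96]
sleeve frame cm (TCP-grip) [-0.03  0.07 11.94] rot err [-0.3 -0.1  0.1]
above [0.45911074 0.01977357 0.21672038]
scene lever_tip [([252.6, 329.2], 0.56)]
scene lever_hinge [([248.6, 342.4], 0.55)]
scene button_tip [([219.1, 355.5], 0.48), ([302.4, 335.3], 0.26)]
pred {'sleeve_grip': [205.0, 367.7], 'button_tip': [203.2, 363.8], 'lever_hinge': [249.0, 344.5], 'lever_tip': [252.6, 329.4], 'rod': [217.4, 324.4]}
top lever_tip [([270.2, 311.1], 0.91), ([233.5, 293.6], 0.4)]
top lever_hinge [([266.9, 336.7], 0.57)]
top button_tip [([263.5, 356.4], 0.56), ([265.2, 461.2], 0.42)]
pred {'sleeve_grip': [258.4, 376.4], 'button_tip': [258.4, 368.5], 'lever_hinge': [269.0, 337.0], 'lever_tip': [270.8, 311.2], 'rod': [225.4, 353.8]}
[-0.1, -1.3, -0.7, -1.7, -1.7, -5.2]
[-0.0, -1.3, -0.7, -1.6, -1.7, -5.2]
[0.0, -1.2, -0.8, -1.7, -1.6, -5.2]
[0.2, -1.2, -0.8, -1.6, -1.7, -5.2]
[0.2, -1.2, -0.8, -1.7, -1.6, -5.2]
-- [ 0.4699 -0.1     0.3403]
[0.6, -0.7, 1.2, -2.1, -2.2, -6.8]
[0.7, -0.7, 1.1, -2.1, -2.2, -6.8]
[0.8, -0.6, 1.1, -2.2, -2.2, -6.7]
[1.0, -0.6, 1.0, -2.1, -2.1, -6.8]
[1.0, -0.5, 1.0, -2.2, -2.2, -6.7]
[1.1, -0.4, 0.9, -2.1, -2.1, -6.8]
[1.2, -0.3, 0.9, -2.2, -2.2, -6.7]
[1.3, -0.1, 0.8, -2.1, -2.1, -6.8]
[1.3, -0.1, 0.8, -2.2, -2.2, -6.7]
-- [0.4587 0.0194 0.2766]
```

The lever matches the prediction to within about 2 px. Swing over it, closing the fingers.

Request:
servo_tool(motion=[[0,-0.1,-1.3,-0.7,-1.7,-1.7,-5.2],[0,0,-1.3,-0.7,-1.6,-1.7,-5.2],[0,0,-1.2,-0.8,-1.7,-1.6,-5.2],[0,0.2,-1.2,-0.8,-1.6,-1.7,-5.2],[0,0.2,-1.2,-0.8,-1.7,-1.6,-5.2]], grip_force=20)

```text
time: 8.7
eef_pos: [0.4699, -0.0998, 0.341]
ee_rot: [-0.224, 0.925, 0.307, -0.015]
wrist_force: [0.5, 0.5, -0.5]
grip_width: 0.438
gripper_force: 0.0
```

Request:
servo_tool(motion=[[0,0.6,-0.7,1.2,-2.1,-2.2,-6.8],[0,0.7,-0.7,1.1,-2.1,-2.2,-6.8],[0,0.8,-0.6,1.1,-2.2,-2.2,-6.7],[0,1.0,-0.6,1.0,-2.1,-2.1,-6.8],[0,1.0,-0.5,1.0,-2.2,-2.2,-6.7]])

```text
time: 9.2
eef_pos: [0.4637, -0.0333, 0.3052]
ee_rot: [-0.103, 0.807, 0.582, -0.008]
wrist_force: [-0.2, 0.1, -0.4]
grip_width: 0.026
gripper_force: 0.0
```

Request:
servo_tool(motion=[[0,1.1,-0.4,0.9,-2.1,-2.1,-6.8],[0,1.2,-0.3,0.9,-2.2,-2.2,-6.7],[0,1.3,-0.1,0.8,-2.1,-2.1,-6.8],[0,1.3,-0.1,0.8,-2.2,-2.2,-6.7],[0,0,0,0,0,0,0]])

```text
time: 9.7
eef_pos: [0.4577, 0.0218, 0.2763]
ee_rot: [0.002, 0.65, 0.76, -0.0]
wrist_force: [0.9, 0.5, 1.0]
grip_width: 0.007
gripper_force: 0.0
```

Run:
```python
from plan import *
rep();_,x,r=state();print("err Qv",np.degrees((r.inv()*Qv).as_rotvec()).round(1))
plan([(tcp(.3,.055,.01),Qv,5)]+[(tcp(a,.053,0),Qv,1) for a in np.linspace(.35,1.3,15)])
```

```text
t 9.7 pos [0.4577 0.0218 0.2763] F [0.9 0.5 1. ] w 0.006982655047884141 gf 0.0 q [ 0.54 -0.04 -0.67  1.76 -0.02  1.41  0.04]
sleeve frame cm (TCP-grip) [12.71  0.11  2.94] rot err [27.5 27.6 87.4]
err Qv [0.1 0.2 0.4]
[0.38, 0.02, 1.96, 0.0, 0.0, 0.1]
[0.38, 0.02, 1.96, 0.0, 0.0, 0.1]
[0.37, 0.02, 1.96, 0.0, 0.1, 0.1]
[0.37, 0.02, 1.96, 0.0, 0.0, 0.1]
[0.38, 0.02, 1.95, 0.1, 0.1, 0.0]
-- [0.4561 0.0403 0.1784]
[0.24, -0.0, 1.31, -0.0, -0.0, 0.0]
-- [0.4557 0.0427 0.1653]
[0.15, -0.0, 0.4, -0.0, -0.0, 0.0]
-- [0.4555 0.0442 0.1613]
[0.11, 0.0, 0.41, -0.0, -0.0, 0.0]
-- [0.4553 0.0453 0.1572]
[0.08, 0.0, 0.42, -0.0, -0.0, 0.0]
-- [0.4552 0.0461 0.153 ]
[0.05, 0.0, 0.41, -0.0, -0.0, 0.0]
-- [0.4551 0.0466 0.1489]
[0.03, 0.0, 0.29, -0.0, -0.0, 0.0]
-- [0.4551 0.0469 0.146 ]
[0.01, 0.0, 0.3, -0.0, -0.0, 0.0]
-- [0.4551 0.047  0.143 ]
[-0.0, 0.0, 0.3, -0.0, -0.0, 0.0]
-- [0.4551 0.047  0.14  ]
[-0.02, 0.0, 0.29, -0.0, -0.0, 0.0]
-- [0.4551 0.0468 0.1371]
[-0.04, 0.0, 0.3, -0.0, -0.0, 0.0]
-- [0.4552 0.0464 0.1341]
[-0.05, 0.0, 0.3, -0.0, -0.0, 0.0]
-- [0.4552 0.0459 0.1311]
[-0.07, 0.0, 0.3, -0.0, -0.0, 0.0]
-- [0.4553 0.0452 0.1281]
[-0.09, 0.0, 0.29, -0.0, -0.0, 0.0]
-- [0.4555 0.0443 0.1252]
[-0.11, 0.0, 0.3, -0.0, -0.0, 0.0]
-- [0.4556 0.0432 0.1222]
[-0.12, 0.0, 0.29, -0.0, -0.0, 0.0]
-- [0.4558 0.042  0.1193]
```

Request:
servo_tool(motion=[[0,0.38,0,1.96,0,0,0],[0,0.38,0,1.96,0,0,0],[0,0.38,0,1.96,0,0,0],[0,0.38,0,1.96,0,0,0],[0,0.38,0,1.96,0,0,0]])

```text
time: 10.2
eef_pos: [0.4563, 0.0371, 0.178]
ee_rot: [0.001, 0.654, 0.756, -0.0]
wrist_force: [0.0, -0.1, 0.3]
grip_width: 0.007
gripper_force: 0.0
```

Request:
servo_tool(motion=[[0,0.24,0,1.3,0,0,0],[0,0.15,0,0.4,0,0,0],[0,0.11,0,0.4,0,0,0],[0,0.08,0,0.4,0,0,0],[0,0.05,0,0.4,0,0,0]])

```text
time: 10.7
eef_pos: [0.456, 0.0434, 0.1503]
ee_rot: [0.001, 0.654, 0.757, 0.0]
wrist_force: [-1.4, -1.7, 1.7]
grip_width: 0.006
gripper_force: 1.2
```

Request:
servo_tool(motion=[[0,0.03,0,0.3,0,0,0],[0,0.01,0,0.3,0,0,0],[0,0,0,0.3,0,0,0],[0,-0.02,0,0.3,0,0,0],[0,-0.04,0,0.3,0,0,0]])

```text
time: 11.2
eef_pos: [0.456, 0.0436, 0.1349]
ee_rot: [0.001, 0.653, 0.757, 0.0]
wrist_force: [-0.1, 0.2, 1.3]
grip_width: 0.008
gripper_force: 1.0
```

Request:
servo_tool(motion=[[0,-0.05,0,0.3,0,0,0],[0,-0.07,0,0.3,0,0,0],[0,-0.09,0,0.3,0,0,0],[0,-0.11,0,0.3,0,0,0],[0,-0.12,0,0.3,0,0,0]])

```text
time: 11.7
eef_pos: [0.4565, 0.039, 0.1198]
ee_rot: [0.001, 0.654, 0.757, 0.0]
wrist_force: [-0.1, 0.5, 2.9]
grip_width: 0.004
gripper_force: 0.9
```

Run:
```python
from plan import *
rep();_,x,r=state();print("err Qv",np.degrees((r.inv()*Qv).as_rotvec()).round(1))
plan([(tcp(a,.053,c),Qv,1) for a,c in ((1.36,0),(1.42,0),(1.45,0),(1.45,-.002),(1.45,-.004))])
ims=[]
for c in("scene","top"):
    im=cv2.cvtColor(snapshot(c),cv2.COLOR_RGB2BGR);u=proj(g,c)[0].astype(int);x0,y0=u-[65,40];k=4.4
    ims.append(cv2.resize(im[y0:y0+120,x0:x0+90],None,fx=k,fy=k,interpolation=cv2.INTER_CUBIC))
cv2.imwrite("pics/lev.png",np.hstack(ims))
```

```text
t 11.7 pos [0.4565 0.039  0.1198] F [-0.1  0.5  2.9] w 0.004056208808426481 gf 0.9343297798841377 q [ 0.49  0.11 -0.7   1.98  0.08  1.08 -0.1 ]
sleeve frame cm (TCP-grip) [  5.13  -0.03 -10.87] rot err [27.6 27.4 86.9]
err Qv [ 0.1  0.1 -0.1]
[0.19, -0.03, 0.31, 0.1, 0.1, -0.1]
-- [0.456  0.0408 0.1167]
[-0.14, 0.0, 0.24, -0.0, -0.0, 0.0]
-- [0.4562 0.0394 0.1143]
[-0.07, 0.0, 0.13, -0.0, -0.0, 0.0]
-- [0.4563 0.0387 0.113 ]
[-0.15, 0.0, 0.13, -0.0, -0.0, 0.0]
-- [0.4565 0.0372 0.1117]
[-0.15, 0.0, 0.13, -0.0, -0.0, 0.0]
-- [0.4567 0.0357 0.1104]
```

View pics/lev.png

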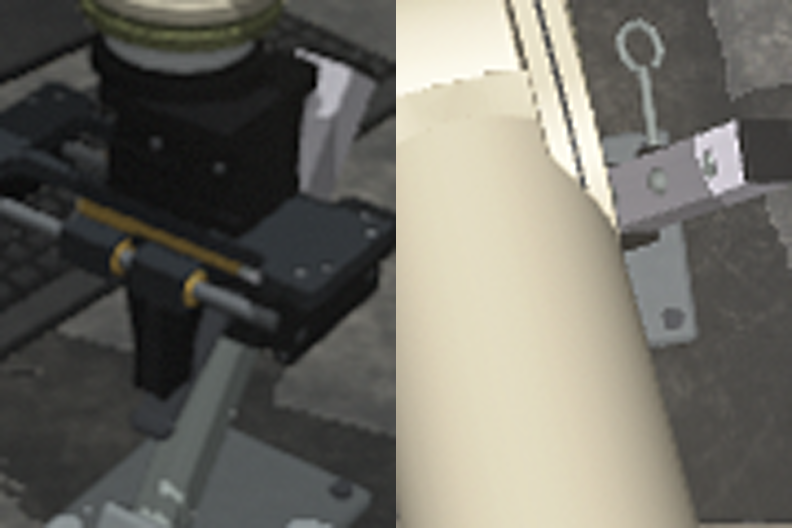

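The finger tip is on the lever (scene crop tip at (165,390)), which is still some way off the tube. I keep pushing until it stops.

Request:
servo_tool(motion=[[0,0,0,0.3,0,0,0],[0,-0.1,0,0.25,0,0,0],[0,-0.15,0,0.2,0,0,0],[0,-0.15,0,0.15,0,0,0],[0,-0.15,0,0.13,0,0,0]])

```text
time: 12.3
eef_pos: [0.4575, 0.0367, 0.1113]
ee_rot: [0.0, 0.653, 0.758, 0.001]
wrist_force: [-12.7, 14.6, 31.0]
grip_width: 0.004
gripper_force: 16.4
```

Request:
servo_tool(motion=[[0,-0.15,0,0.12,0,0,0],[0,-0.15,0,0.12,0,0,0],[0,-0.15,0,0.12,0,0,0],[0,0,0,0,0,0,0],[0,0,0,0,0,0,0]])

```text
time: 12.8
eef_pos: [0.458, 0.0362, 0.1098]
ee_rot: [-0.001, 0.652, 0.759, 0.003]
wrist_force: [-23.9, 23.8, 50.8]
grip_width: 0.007
gripper_force: 27.2
```

Run:
```python
from plan import *
rep();s,x,r=state();print(F.T@s["wrist_force"],"tcp vs final", (F.T@(x-tcp(1.45,.053,0))*1000).round(1))
```

```text
t 12.8 pos [0.458  0.0362 0.1098] F [-23.9  23.8  50.8] w 0.007450629136302433 gf 27.154406066983938 q [ 0.5   0.12 -0.7   1.99  0.09  1.06 -0.09]
sleeve frame cm (TCP-grip) [  4.32  -0.13 -11.52] rot err [27.3 27.2 87.3]
[51.27606889 20.1751704  26.09654898] tcp vs final [-4.1 -1.3 -1.2]
```

The lever is hard on its stop. Back off outward and up, then look.

Request:
servo_tool(motion=[[0,0.3,0,-0.3,0,0,0],[0,0.7,0,-0.7,0,0,0],[0,1.5,0,-2.5,0,0,0],[0,1.5,0,-4.5,0,0,0],[0,0,0,-5,0,0,0]])

```text
time: 13.3
eef_pos: [0.4505, 0.0705, 0.2366]
ee_rot: [-0.0, 0.652, 0.758, -0.001]
wrist_force: [0.9, 0.6, 0.4]
grip_width: 0.006
gripper_force: 0.0
```

Request:
servo_tool(motion=[[0,3.5,0,-3.5,0,0,0],[0,3.5,0,-3.5,0,0,0],[0,4.5,0,-1,0,0,0],[0,4.5,0,0,0,0,0],[0,4.5,0,0,0,0,0]])

```text
time: 13.8
eef_pos: [0.4217, 0.2729, 0.3162]
ee_rot: [0.002, 0.654, 0.756, 0.0]
wrist_force: [1.0, -0.7, -0.5]
grip_width: 0.001
gripper_force: 0.0
```

Run:
```python
from plan import *
rep();ims=[]
P=pts([*g2,p[3],1.45]);P["btn"]=g+.021*F[:,0]
for c in("scene","top"):
    im=cv2.cvtColor(snapshot(c),cv2.COLOR_RGB2BGR);u=proj(g,c)[0].astype(int);x0,y0=u-[70,50];k=4
    cr=cv2.resize(im[y0:y0+140,x0:x0+100],None,fx=k,fy=k,interpolation=cv2.INTER_CUBIC)
    print(c,[(n,[np.round(d["position"],1).tolist() for d in finder.mark_of(n,c)[:1]]) for n in("lever_tip","button_tip","acid_bottle","reagent","beaker","petri_dish","tape_roll")])
    for n in("lever_tip","btn"):
        q=((proj(P[n],c)[0]-[x0,y0]+.5)*k).astype(int);print(n,proj(P[n],c)[0][::-1].round(1));cv2.circle(cr,tuple(q.tolist()),3,(0,0,255),1)
    ims.append(cr)
cv2.imwrite("pics/end.png",np.hstack(ims))
```

```text
t 13.8 pos [0.4217 0.2729 0.3162] F [ 1.  -0.7 -0.5] w 0.0010060244834647694 gf 0.0 q [ 0.24  0.1  -0.96  1.58  0.08  1.5  -0.58]
sleeve frame cm (TCP-grip) [ 3.577e+01 -2.000e-02 -8.350e+00] rot err [27.7 27.3 86.8]
scene [('lever_tip', [[276.1, 332.7]]), ('button_tip', [[220.4, 353.6]]), ('acid_bottle', [[251.9, 354.9]]), ('reagent', [[299.3, 273.4]]), ('beaker', [[270.1, 398.4]]), ('petri_dish', [[271.5, 400.5]]), ('tape_roll', [[243.6, 411.1]])]
lever_tip [275.  331.6]
btn [221.2 356.8]
top [('lever_tip', [[276.4, 318.3]]), ('button_tip', [[260.8, 357.5]]), ('acid_bottle', []), ('reagent', [[236.1, 291.7]]), ('beaker', [[292.1, 411.9]]), ('petri_dish', [[235.6, 404.9]]), ('tape_roll', [[266.9, 460.6]])]
lever_tip [274.5 317.5]
btn [262.7 356.8]
```

View pics/end.png

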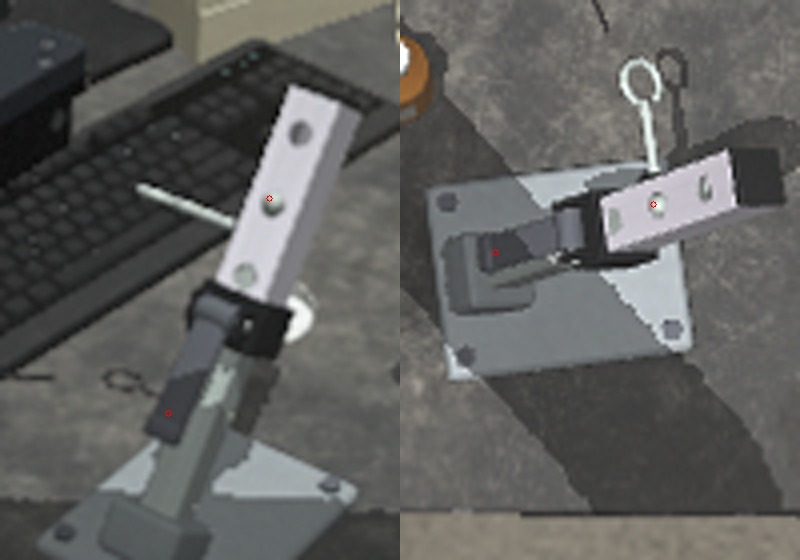

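The button is out in the middle hole at scene crop (205,272), and the empty top hole sits above it. The lever lies along the tube and its tip matches the 1.45 rad prediction within about 2 px. The reagent, beaker, dish and tape are where they were; the acid bottle was not picked up by the finder this time, but nothing came near it.

```bash
python3 -c "
from workcell import arm
print(arm.hand_in())"
```

```text
the job is handed in; nothing more can be done
None
```

I raised the post one hole, with the button snapped out in the middle hole (a tug of about 14 N showed it blocks the sleeve). I then folded the cam lever onto its stop, let go and handed the job in at about 14 s. The lever push peaked at about 60 N at the wrist, and the acid bottle was the one bystander I could not see in the last check.

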